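# Open the chapati-board holder and lock it open

### The job

The round chapati board sits in its counter holder. Open the holder: press down the raised end of the rocker on the sliding jaw to release the ratchet, push the jaw back along its bar, away from the board, until it is right up against the end stop, then press the rocker's other end fully down so that the jaw is locked there. Do it all with the fingertips by pressing and pushing only: pick nothing up, leave the board and all the other things on the counter where they are, and finish clear of everything.

Things in the scene. Friction and masses are not known exactly. Their poses are not given: they have to be found in the camera images.
- holder: Fixed holder. Origin on the counter under the round board's centre; +y runs along the bar from the board to the end stop; +x is away from the robot at zero yaw; z up. Wooden base 220 (x) by 225 (y) by 10 mm; toothed steel bar 64 wide, 10 mm thick, out to y = 283 mm. End stop: block across the bar, 30 mm high, inner face at y = 269.5 mm. Fixed jaw at y = -101 to -118 mm, 44 mm high.
- jaw (a joint): Sliding jaw's travel along holder +y, m: 0 to 0.005 at the start, 0.0885 against the end stop. Locked it moves only a few mm; released it slides with about 2.5 N friction and stays where left. It is an upright wooden plate 84 wide (x), 12 thick (y), from 17 to 77 mm above the counter, with a low aluminium saddle behind it (+y), 80 mm long over all, that carries the rocker.
- jaw_face (a point): Middle of the plate's inner face (towards the board), 50 mm above the counter; the face looks along holder -y. The board's top is 28 mm above the counter, so the face is free from 28 to 77 mm up: push here along holder +y.
- rocker (a joint): Tilt of the steel rocker, rad. 0 = locked: its holder -x end is raised, its +x end down. 0.42 = fully released: -x end down, +x end raised. Beyond 0.3 the ratchet is clear of its teeth. Stays where left; tipping takes about 4 N at an end. Flat bar 84 (x) by 34 (y) by 7 mm, pivot 55 mm behind the plate's inner face and 42 mm above the counter; travels with the jaw.
- rocker_near_end (a point): Point on the rocker's upper surface, 30 mm from the middle towards the holder's -x side (12 mm in from that end). Pressing here releases the ratchet. About 55 mm above the counter when raised, 43 mm when down.
- rocker_far_end (a point): Point on the rocker's upper surface, 30 mm from the middle towards the holder's +x side (12 mm in from that end). Pressing here locks the ratchet. About 43 mm above the counter when down, 55 mm when raised.
- board: Round beech chapati board, 198 mm in diameter, 18 mm thick, lying loose on the holder's base between the two jaws; origin at the centre of its underside, 10 mm above the counter. To be left in place.
- saucer: White ceramic saucer, 110 mm across, 18 mm high, standing on the board; origin at the centre of its underside. To be left in place.
- rolling_pin: Steel rolling pin, 42 mm thick, 330 mm long over its handles, lying on the counter on the holder's +x side, along its own x axis; origin under its middle. To be left in place.
- spatula: Flat aluminium spatula, 260 mm long, lying on the counter on the holder's -x side along its own x axis. To be left in place.
- canister: Green plastic canister with a clip-on lid, 130 mm over the clips, 148 mm high, to the right; origin at the centre of its underside. To be left in place.
- mug: Ceramic mug, 80 mm across, 90 mm high, to the left; origin at the centre of its underside. To be left in place.
- bowl: Steel bowl, 120 mm across, 50 mm high, to the left; origin at the centre of its underside. To be left in place.

How it is judged:
By the outcome, as a careful person would: the job done as asked, in the order asked, and still so for the second after the job is handed in, with the robot touching nothing.
It also fails if it takes over 45 s, if anything falls off the work surface, if the arm or the gripper's body presses on something with over 40 N, if the wrist force passes 120 N, or if a joint passes its speed limit or range.

### The arm

A 6-joint arm with a two-finger parallel gripper is mounted at the origin on the work surface. World frame = base frame: x ahead of the robot, y to its left, z up, the work surface at z = 0. Lengths are in m, angles in degrees, forces in N, time in s.
With the tool pointing down it reaches from about 0.375 to 0.75 m from the base axis. Payload 9 kg.
Tool frame: the origin (TCP) lies where the fingers leave the gripper's body, on its centre line; the fingertips stand 73 mm ahead of it and the grasp point (between the pads) lies 54 mm ahead of it (robot.tip_reach is the distance from the TCP to the fingertips, in m); z points along the fingers, y is the direction in which the jaws open and shut (so a half turn about z gives the same grasp; the last joint's range is limited). The gripper opens to 85 mm and grips with 20 to 120 N. Pads are 22 mm wide; open, the fingers measure 114 mm over their backs; the gripper's body (76 mm by 85 mm) begins 54 mm behind the grasp point. The pads swing forward as they close: fully open they stand 13 mm farther back than shut.
Start: joints at [-85.812, 5.964, 5.575, 89.605, 0, 77.527], TCP at [0.172, -0.575, 0.304] pointing down, gripper open.
Joint ranges: [-171.21, 171.21], [-48.23, 106.86], [-62.78, 66.21], [-105.2, 120.99], [-86.42, 89.51], [-180, 180]. Speed limits (degrees/s): [127.2, 127.2, 147.25, 180, 180, 180].

### API

Orientations are given as [roll, pitch, yaw] about the fixed x, y, z axes, in that order (R = Rz(yaw) Ry(pitch) Rx(roll)).
In Python, from plant import robot gives the robot as it stands. Calls block until the motion is done:
- robot.move_pose(position, orientation): joint-space move of the TCP to a pose.
- robot.line_to(position, vel=0.15, rotation=None, guard=None): straight line of the TCP; rotation=None keeps the orientation; vel is the mean speed in m/s. With guard (N) it stops when the force on the tool has changed by that much, and returns True; else False.
- robot.goto_joints(angles): joint-space move.
- robot.set_gripper(opening): finger opening in m; the grip force is fixed at half the most; returns when the fingers have stopped.
- robot.pause(seconds).
- robot.ik(position, orientation): joint angles nearest the present ones, or None.
- robot.observe(): the state.
- robot.grab_frame(name): name is "scene" or "top" or "wrist"; returns the picture (400x640x3 uint8, blue, green, red); there is no depth.
- robot.get_calibration(name): a dict with "vertical_fov" (degrees; the focal length in pixels is half the picture's height over the tangent of half this angle, whatever the lens; pixels are square), "cx", "cy" (the principal point, pixels), "rvec" (rotation vector, rad) and "tvec" (3), from world to camera coordinates, as OpenCV has them. Camera axes: x right, y down, z forward; pixel columns grow to the right and rows downward; lengths in m; the calibration is good to about 2 mm. A picture is of the moment at which its call begins: read the wrist's pose just before it. get_calibration takes no time and is no camera call; for the wrist camera it gives the pose at the moment of the call.
A pose or a line that the arm cannot do raises robot.IKError and nothing moves.
- robot.job_done(): hands the job in, once; it reports no verdict.
The state is a dict: "time": time; "q": joint angles; "qvel": joint speeds; "joint_torque": joint torques, N m; "tool_pos": TCP position; "tcp_rot": TCP orientation; "ft_force": force on the tool from outside, world axes, zero at the start; "torque": the same for the moment, N m; "gripper_width": finger opening in m.
Only numpy, scipy, OpenCV 4.12 (cv2) and the standard library are available. Lean on these libraries where they do the work, as an engineer would, in place of code of your own. Each camera call takes 0.05 s, during which the arm holds its last target.

## Working session

There is one attempt and no reset: what is moved stays moved. The work goes in short steps, each a Python script; the robot and the scene stay as the last script left them, time stands still between calls to the robot, and variables do not carry over. Pictures are saved under pics/ and viewed, and the job is handed in when it is done.

```bash
ls; mkdir -p pics; python3 - <<'E'
from plant import robot
import cv2
for n in("scene","top","wrist"):
    cv2.imwrite(f"pics/a_{n}.png",robot.grab_frame(n)); c=robot.get_calibration(n); print(n,c)
s=robot.observe(); print(s["time"],s["tool_pos"],s["tcp_rot"],s["ft_force"],robot.tip_reach)
E
```

```text
pics
scene {'vertical_fov': 53.61338833162926, 'cx': 317.3914986147078, 'cy': 196.86533341289544, 'rvec': array([ 1.54594014,  1.96229102, -0.88343305]), 'tvec': array([ 0.17305317, -0.29111745,  1.62947255])}
top {'vertical_fov': 49.45043981173622, 'cx': 318.6002953862081, 'cy': 196.9406928073131, 'rvec': array([ 2.22327538, -2.16736732,  0.07491635]), 'tvec': array([-0.06303519,  0.54511401,  1.48300515])}
wrist {'vertical_fov': 61.42876692263543, 'cx': 318.5622899002221, 'cy': 200.64659290442307, 'rvec': array([-2.30623393,  1.71712325,  0.27242537]), 'tvec': array([-0.60034015, -0.03948871,  0.37904107])}
0.15 [ 0.17202188 -0.57463374  0.30331585] [-1.79944377e+02 -1.30527883e-02  1.66621859e+01] [ 0.67578574 -0.92956024  0.65932533] 0.0726
```

View pics/a_scene.png

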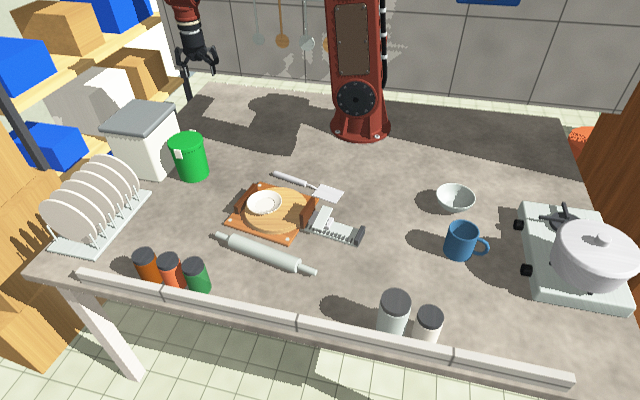

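View pics/a_top.png

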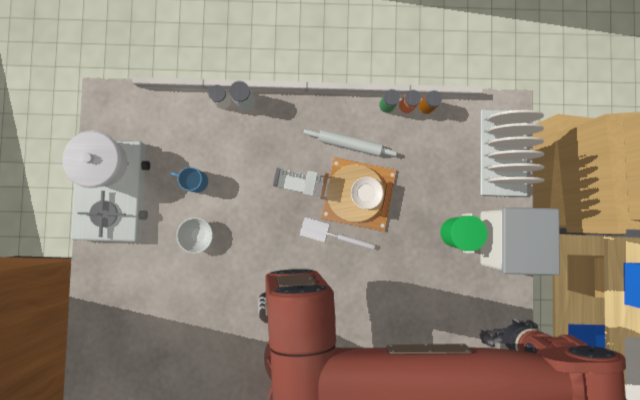

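View pics/a_wrist.png

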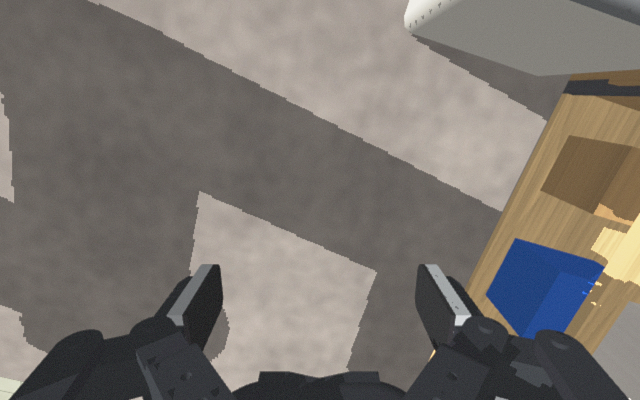

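The top view shows the holder base at about (360,193), the rocker at about (308,183) and the end stop at about (278,180). The spatula is at (340,235) and the pin at (350,143). I'll enlarge and measure.

```bash
cat > h.py <<'E'
import numpy as np, cv2
def ray(c,uv):
    f=200/np.tan(np.radians(c["vertical_fov"]/2)); R=cv2.Rodrigues(np.array(c["rvec"]))[0]
    d=R.T@np.array([(uv[0]-c["cx"])/f,(uv[1]-c["cy"])/f,1]); o=-R.T@np.array(c["tvec"]); return o,d
def onz(c,uv,z):
    o,d=ray(c,uv); return o+d*(z-o[2])/d[2]
def proj(c,P):
    f=200/np.tan(np.radians(c["vertical_fov"]/2)); K=np.array([[f,0,c["cx"]],[0,f,c["cy"]],[0,0,1.]])
    return cv2.projectPoints(np.array(P,float).reshape(-1,3),c["rvec"],c["tvec"],K,None)[0].reshape(-1,2)
E
python3 - <<'E'
from plant import robot
from h import *
im=cv2.imread("pics/a_top.png"); c=robot.get_calibration("top")
cv2.imwrite("pics/b_top.png",cv2.resize(im[110:260,260:410],None,fx=4,fy=4,interpolation=cv2.INTER_CUBIC))
hsv=cv2.cvtColor(im,cv2.COLOR_BGR2HSV)
m=cv2.inRange(hsv,(5,70,60),(25,255,255)); m[:, :260]=0;m[:,410:]=0;m[:120]=0;m[250:]=0
m=cv2.morphologyEx(m,cv2.MORPH_OPEN,np.ones((3,3)))
cn=max(cv2.findContours(m,0,2)[0],key=cv2.contourArea)
r=cv2.minAreaRect(cn); print(r); 
for p in cv2.boxPoints(r): print(p,onz(c,p,0.01))
s=cv2.imread("pics/a_scene.png")
cv2.imwrite("pics/b_scene.png",cv2.resize(s[160:290,210:380],None,fx=4.5,fy=4.5,interpolation=cv2.INTER_CUBIC))
E
```

```text
((358.6153869628906, 193.92306518554688), (65.50279235839844, 63.541629791259766), 11.309932708740234)
[320.26923 218.65382] [ 0.4719016  -0.05684845  0.01      ]
[332.73077 156.34615] [ 0.68998553 -0.09488528  0.01      ]
[396.96155 169.1923 ] [ 0.65084895 -0.31988081  0.01      ]
[384.5     231.49998] [ 0.43318194 -0.27988513  0.01      ]
```

View pics/b_top.png

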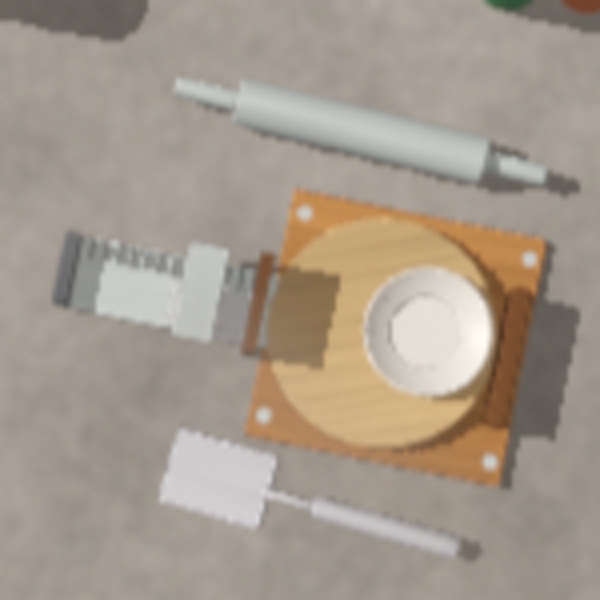

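View pics/b_scene.png

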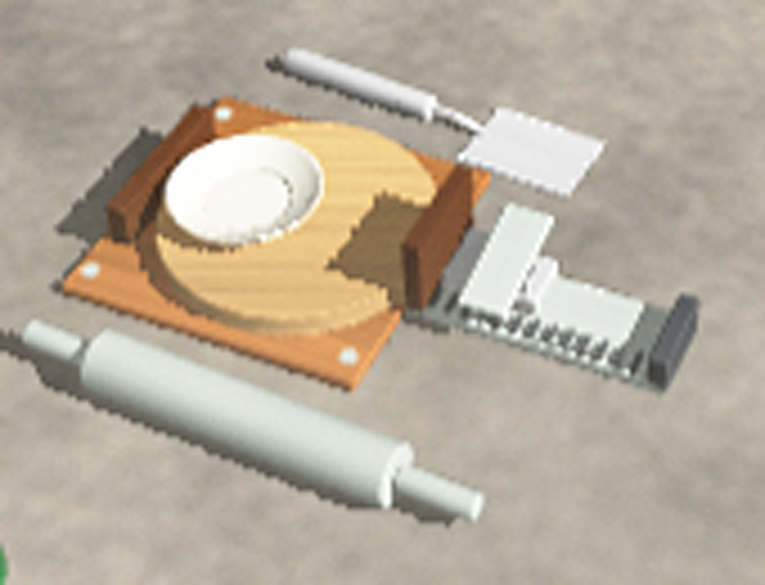

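```bash
python3 - <<'E'
from plant import robot
from h import *
from scipy.spatial.transform import Rotation as Rt
s=robot.observe(); c=robot.get_calibration("wrist")
R=Rt.from_euler('xyz',s["tcp_rot"],degrees=True).as_matrix()
o,d=ray(c,(320,200)); print("cam in tool",R.T@(o-s["tool_pos"]),"dir",R.T@d)
for y in (-10,80,-100,170):
    print(y,robot.ik([0.56,-0.06,0.30],[180,0,y]), robot.ik([0.56,-0.06,0.12],[180,0,y]))
c=robot.get_calibration("top")
for n,p in dict(TL=(298,188),TR=(548,240),BR=(505,487),BL=(247,432)).items():
    print(n,onz(c,((p[0]+.5)/4+259.5,(p[1]+.5)/4+109.5),0.01))
for n,p,z in (("stop top",(70,268),.03),("rock far",(210,245),.043),("rock near",(193,338),.055),("plate top",(258,303),.077)):
    print(n,onz(c,((p[0]+.5)/4+259.5,(p[1]+.5)/4+109.5),z))
E
```

```text
cam in tool [ 0.0802296   0.00012278 -0.06972888] dir [-0.3089728   0.00602141  0.95106334]
-10 [-19.41914264  -0.52843927  -1.51505077  89.0133885    0.
 170.58085736] [-19.41914264   2.50988633 -17.29198028  70.19813339   0.
 170.58085736]
80 [-19.41914264  -0.52843927  -1.51505077  89.0133885    0.
  80.58085736] [-19.41914264   2.50988633 -17.29198028  70.19813339   0.
  80.58085736]
-100 [-19.41914264  -0.52843927  -1.51505077  89.0133885    0.
 -99.41914264] [-19.41914264   2.50988633 -17.29198028  70.19813339   0.
 -99.41914264]
170 [-19.41914264  -0.52843927  -1.51505077  89.0133885    0.
  -9.41914264] [-19.41914264   2.50988633 -17.29198028  70.19813339   0.
  -9.41914264]
TL [ 0.6891357  -0.09977073  0.01      ]
TR [ 0.6493011  -0.31872771  0.01      ]
BR [ 0.43373154 -0.28463598  0.01      ]
BL [ 0.47555027 -0.06058233  0.01      ]
stop top [0.61180981 0.09485014 0.03      ]
rock far [ 0.63321948 -0.02465537  0.043     ]
rock near [ 0.55280277 -0.01251527  0.055     ]
plate top [ 0.58184234 -0.06600686  0.077     ]
```

```bash
python3 - <<'E'
from plant import robot
from h import *
robot.set_gripper(0.0)
robot.move_pose([0.598,0.02,0.30],[180,0,80])
c=robot.get_calibration("wrist")
im=robot.grab_frame("wrist");cv2.imwrite("pics/c_wrist.png",im)
im2=robot.grab_frame("top");cv2.imwrite("pics/c_top.png",im2)
np.save("cw.npy",c,allow_pickle=True)
s=robot.observe(); print(s["time"],s["tool_pos"],s["tcp_rot"],s["gripper_width"])
E
```

```text
3.6083 [0.59803497 0.01925908 0.2999584 ] [-1.79997980e+02  5.47228328e-03  7.99321670e+01] 0.00030761519858182515
```

View pics/c_wrist.png

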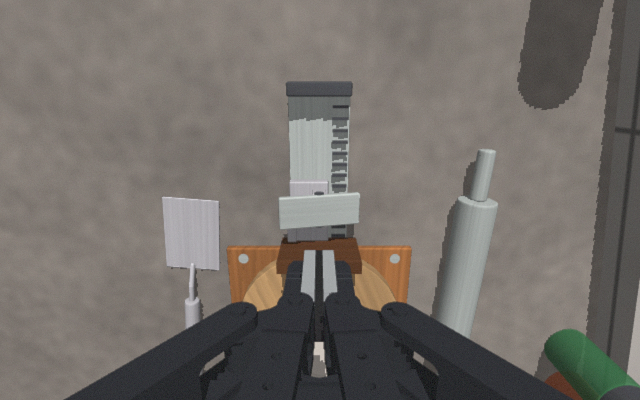

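```bash
python3 - <<'E'
import cv2
im=cv2.imread("pics/c_wrist.png")
cv2.imwrite("pics/d.png",cv2.resize(im[75:275,260:420],None,fx=3,fy=3,interpolation=cv2.INTER_CUBIC)[:600])
E
```

```text
(no output)
```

View pics/d.png

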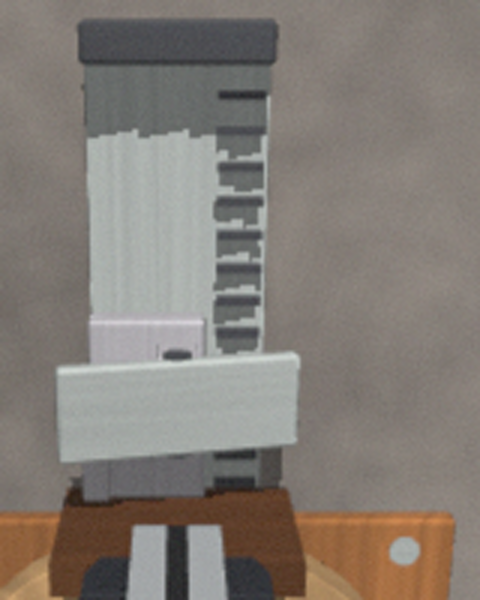

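The wrist crop shows the stop, the rocker with its four corners (left end, -x, raised), and the plate's brown top edge around row 595. I'll convert these to positions.

```bash
cat > m.py <<'E'
from h import *
c=np.load("cw.npy",allow_pickle=True).item()
def P(u,v,z): return onz(c,((u+.5)/3-.5+260,(v+.5)/3-.5+75),z)
pts=dict(nearA=(58,368,.0575),nearB=(62,461,.0575),farA=(298,354,.041),farB=(297,442,.041),
 stopL=(80,63,.03),stopR=(275,63,.03),stopLo=(82,22,.03),stopRo=(275,22,.03),plL=(50,595,.077),plR=(304,598,.077),
 baseR=(453,516,.01),screw=(405,550,.01))
W={k:P(*v)[:2] for k,v in pts.items()}
E
python3 - <<'E'
from m import *
for k,v in W.items(): print(k,v.round(4))
def ang(a,b): d=W[b]-W[a]; return np.degrees(np.arctan2(d[1],d[0])),np.linalg.norm(d)
for a,b in (("nearA","farA"),("nearB","farB"),("stopL","stopR"),("stopLo","stopRo"),("plL","plR"),("nearB","nearA"),("farB","farA")): print(a,b,ang(a,b))
print("rocker centre",np.mean([W[k] for k in("nearA","nearB","farA","farB")],0))
E
```

```text
nearA [0.5575 0.0066]
nearB [ 0.5519 -0.0256]
farA [ 0.636  -0.0076]
farB [ 0.6312 -0.0395]
stopL [0.5813 0.0979]
stopR [0.643  0.0869]
stopLo [0.5845 0.1099]
stopRo [0.6448 0.0992]
plL [ 0.5418 -0.0637]
plR [ 0.6238 -0.0795]
baseR [ 0.689  -0.0942]
screw [ 0.6689 -0.1057]
nearA farA (np.float64(-10.28245679608215), np.float64(0.07977644728495584))
nearB farB (np.float64(-9.951839163315853), np.float64(0.08049834715836914))
stopL stopR (np.float64(-10.06852331955301), np.float64(0.06262112662699323))
stopLo stopRo (np.float64(-10.065244667174555), np.float64(0.0612363199404378))
plL plR (np.float64(-10.886938352988368), np.float64(0.08346113309108347))
nearB nearA (np.float64(80.1740886774618), np.float64(0.03264348796275575))
farB farA (np.float64(81.46317097989028), np.float64(0.03219288942105633))
rocker centre [ 0.59416941 -0.01650848]
```

```bash
cat > g.py <<'E'
from plant import robot
from h import *
a=np.radians(-10.05); ex=np.array([np.cos(a),np.sin(a)]); ey=np.array([-ex[1],ex[0]])
rc=np.array([.5942,-.0165]); face=rc-0.055*ey
ROT=[180,0,79.95]
def at(xy,tipz): return [float(xy[0]),float(xy[1]),tipz+robot.tip_reach]
def st(t):
    s=robot.observe(); p=np.array(s["tool_pos"]); d=p[:2]-rc
    print(t,"t",round(s["time"],2),"hx %.4f hy %.4f tip %.4f"%(d@ex,d@ey,p[2]-robot.tip_reach),"F",np.round(s["ft_force"],1))
E
python3 - <<'E'
from g import *
p=rc-0.033*ex
robot.move_pose(at(p,0.085),ROT); st("above")
print(robot.line_to(at(p,0.0425),vel=0.04,guard=25)); st("pressed")
robot.pause(.15); st("p2")
print(robot.line_to(at(p,0.10),vel=0.15)); st("up")
robot.line_to(at(p-0.10*ey,0.13),vel=.25)
cv2.imwrite("pics/e.png",robot.grab_frame("scene")[150:290,210:390]); c=robot.get_calibration("wrist");cv2.imwrite("pics/e2.png",robot.grab_frame("wrist"))
E
```

```text
above t 4.26 hx -0.0322 hy -0.0001 tip 0.0864 F [0.4 0.5 1.3]
False
pressed t 5.47 hx -0.0338 hy 0.0001 tip 0.0430 F [-9.7  1.  12.1]
p2 t 5.62 hx -0.0338 hy 0.0001 tip 0.0430 F [-9.1  1.5 12.6]
False
up t 6.16 hx -0.0330 hy -0.0000 tip 0.0992 F [-0.6  0.8 -0.7]
```

```bash
python3 - <<'E'
import cv2
im=cv2.imread("pics/e.png");cv2.imwrite("pics/e1.png",cv2.resize(im,None,fx=4,fy=4,interpolation=cv2.INTER_CUBIC))
E
```

```text
(no output)
```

View pics/e1.png

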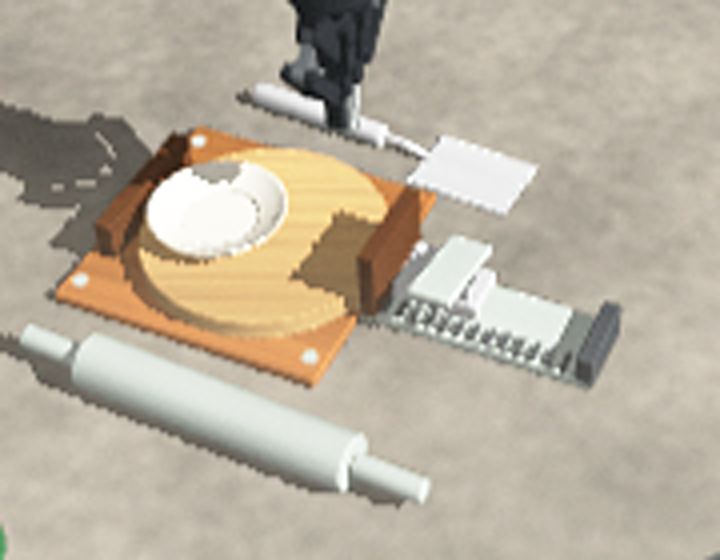

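View pics/e2.png

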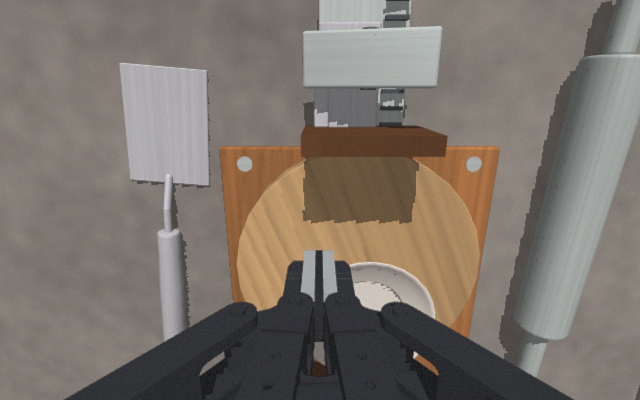

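The rocker has tipped: its +x end is now raised at (480,245) in the scene crop. The board and saucer haven't moved. Next I push the jaw.

```bash
python3 - <<'E'
from g import *
robot.line_to(at(face-0.030*ey,0.115),vel=.2)
robot.line_to(at(face-0.030*ey,0.045),vel=.12,guard=15); st("low")
for i,t in enumerate((-0.008,0.02,0.06,0.08)):
    g=robot.line_to(at(face+(t-0.011)*ey,0.045),vel=.05,guard=15); st(f"push {t} {g}")
    if g: break
if not g:
    g=robot.line_to(at(face+(0.093-0.011)*ey,0.045),vel=.025,guard=14); st(f"end {g}")
robot.pause(.2); st("hold")
cv2.imwrite("pics/f.png",robot.grab_frame("top")); cv2.imwrite("pics/f2.png",robot.grab_frame("scene"))
E
```

```text
low t 7.91 hx 0.0003 hy -0.0851 tip 0.0458 F [-0.2  0.5  0.5]
push -0.008 False t 8.28 hx 0.0002 hy -0.0736 tip 0.0454 F [0.4 0.1 0.2]
push 0.02 False t 8.98 hx -0.0002 hy -0.0456 tip 0.0449 F [-0.2 -0.8 -0.5]
push 0.06 False t 9.93 hx 0.0001 hy -0.0058 tip 0.0451 F [ 0.1 -0.6 -0. ]
push 0.08 False t 10.48 hx -0.0001 hy 0.0146 tip 0.0449 F [ 0.2 -0.5  0.2]
end True t 10.82 hx -0.0002 hy 0.0184 tip 0.0447 F [-0.1 -2.4  1.9]
hold t 11.03 hx -0.0003 hy 0.0184 tip 0.0444 F [ 0.6 -2.9  1.1]
```

```bash
python3 - <<'E'
from g import *
# retouch: keep pushing a little with more force
g=robot.line_to(at(face+(0.098-0.011)*ey,0.0445),vel=.02,guard=22); st(f"end2 {g}")
robot.line_to(at(face+(0.078-0.011)*ey,0.0445),vel=.1); 
robot.line_to(at(face+(0.03)*ey,0.14),vel=.2); st("up")
cw=robot.get_calibration("wrist");np.save("cw2.npy",cw,allow_pickle=True)
im=robot.grab_frame("wrist");cv2.imwrite("pics/g.png",im)
im=robot.grab_frame("scene");cv2.imwrite("pics/g2.png",cv2.resize(im[150:290,210:390],None,fx=4,fy=4,interpolation=2))
E
```

```text
end2 True t 11.47 hx -0.0006 hy 0.0187 tip 0.0440 F [-0.8 -3.1  2.3]
up t 12.38 hx -0.0003 hy -0.0248 tip 0.1389 F [-0.2  0.1 -1. ]
```

View pics/g.png

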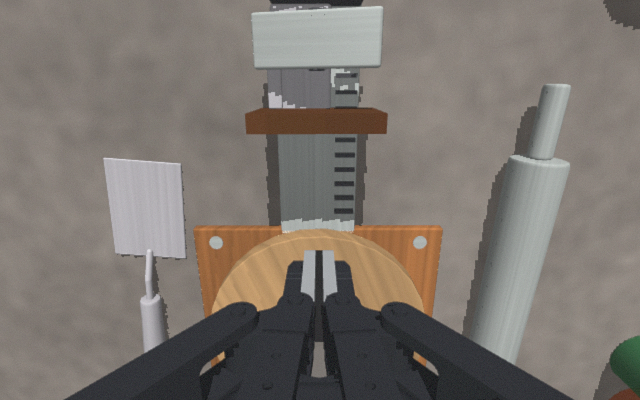

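View pics/g2.png

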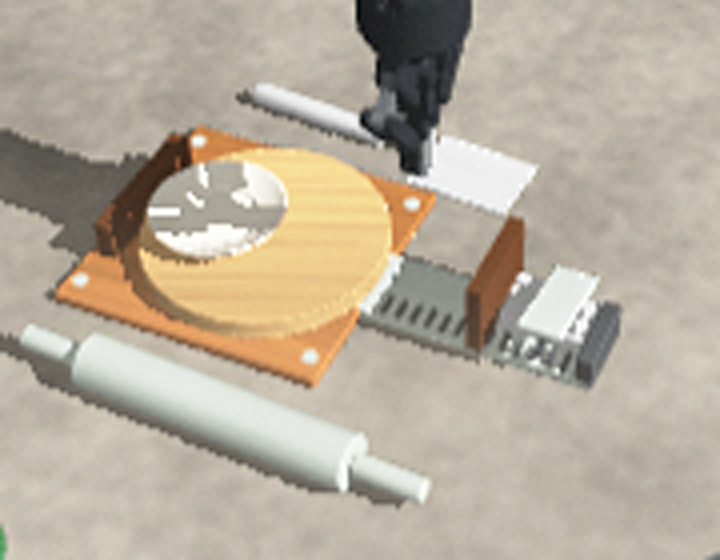

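The scene crop shows the saddle right up against the stop at (600,330), with the rocker's far end raised at (580,270). Next I press the far end.

```bash
python3 - <<'E'
from g import *
p=rc+0.0845*ey+0.033*ex
robot.line_to(at(p,0.11),vel=.2)
robot.line_to(at(p,0.07),vel=.12,guard=12); st("above")
print(robot.line_to(at(p,0.0415),vel=0.04,guard=30)); st("pressed")
robot.pause(.3); st("p2")
robot.line_to(at(p,0.12),vel=.15); st("up")
robot.line_to(at(rc+0.09*ey,0.22),vel=.25)
cw=robot.get_calibration("wrist");np.save("cw3.npy",cw,allow_pickle=True)
cv2.imwrite("pics/h.png",robot.grab_frame("wrist"))
im=robot.grab_frame("scene");cv2.imwrite("pics/h2.png",cv2.resize(im[150:290,210:390],None,fx=4,fy=4,interpolation=2))
E
```

```text
above t 13.7 hx 0.0329 hy 0.0839 tip 0.0702 F [0.1 0.5 0.9]
False
pressed t 14.56 hx 0.0339 hy 0.0845 tip 0.0424 F [ 3.3 -0.6  6.4]
p2 t 14.86 hx 0.0338 hy 0.0845 tip 0.0423 F [ 3.4 -1.   7.1]
up t 15.53 hx 0.0324 hy 0.0845 tip 0.1186 F [ 0.7 -0.1 -1.4]
```

View pics/h.png

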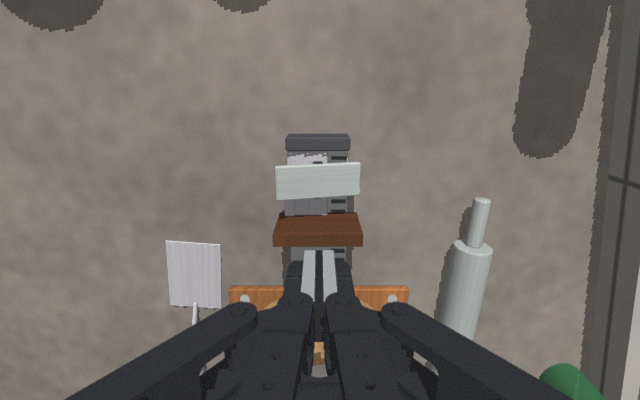

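View pics/h2.png

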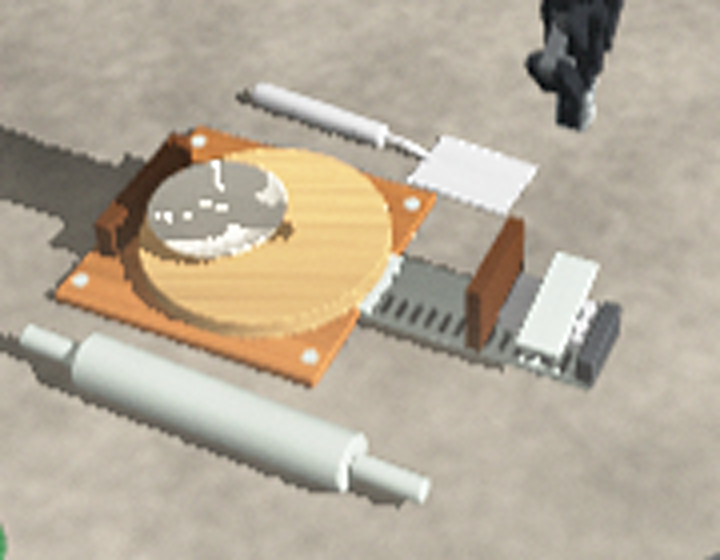

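The rocker is back near its locked tilt, but only 7 N was felt, so I can't say it bottomed out. I'll press again, deeper, until a firm stop.

```bash
python3 - <<'E'
from g import *
p=rc+0.0845*ey+0.034*ex
robot.line_to(at(p,0.10),vel=.2)
robot.line_to(at(p,0.055),vel=.12,guard=12); st("above")
for z in (.047,.044,.042,.040,.038,.036):
    g=robot.line_to(at(p,z),vel=0.03,guard=25); st(f"{z} {g}")
    if g or robot.observe()["ft_force"][2]>22: break
robot.pause(.2); st("p2")
robot.line_to(at(p,0.12),vel=.15)
robot.line_to(at(rc+0.09*ey,0.22),vel=.25); st("up")
cw=robot.get_calibration("wrist");np.save("cw3.npy",cw,allow_pickle=True)
im=robot.grab_frame("wrist");cv2.imwrite("pics/i.png",im)
cv2.imwrite("pics/i2.png",cv2.resize(im[120:270,250:390],None,fx=4,fy=4,interpolation=2))
E
```

```text
above t 17.51 hx 0.0341 hy 0.0846 tip 0.0557 F [-0.3 -0.7  0.4]
0.047 False t 17.93 hx 0.0339 hy 0.0845 tip 0.0469 F [-0.5  0.5  0.7]
0.044 False t 18.18 hx 0.0339 hy 0.0845 tip 0.0438 F [ 0.2 -0.4  0.1]
0.042 False t 18.43 hx 0.0342 hy 0.0845 tip 0.0425 F [-1.  -0.1  4.4]
0.04 False t 18.68 hx 0.0344 hy 0.0846 tip 0.0419 F [-5.6 -0.2 15.1]
0.038 False t 18.93 hx 0.0345 hy 0.0846 tip 0.0415 F [-10.6   0.8  25.6]
p2 t 19.12 hx 0.0345 hy 0.0846 tip 0.0415 F [-10.5   1.1  25.8]
up t 20.4 hx -0.0002 hy 0.0900 tip 0.2195 F [-0.9  0.2 -0.7]
```

View pics/i2.png

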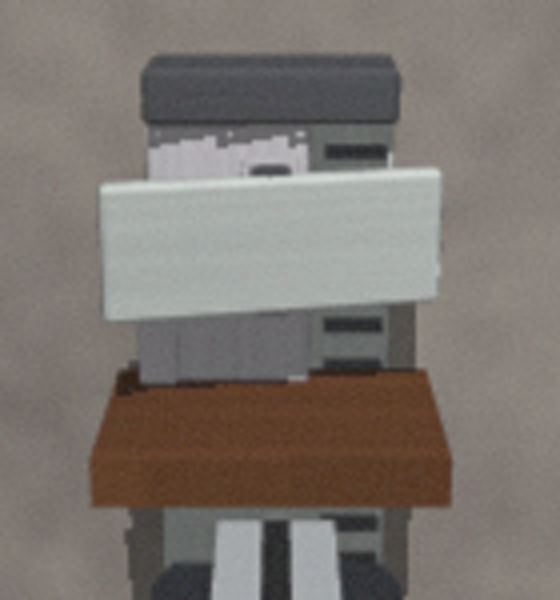

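The second press met a hard stop at tip z of about 0.042. I'll measure jaw-to-stop distance and rocker tilt, and check the other objects for movement in the top view.

```bash
python3 - <<'E'
from g import *
c=np.load("cw3.npy",allow_pickle=True).item()
P=lambda u,v,z: onz(c,((u+.5)/4-.5+250,(v+.5)/4-.5+120),z)[:2]
plf=(P(92,506,.077)+P(450,506,.077))/2; plw=(P(92,457,.077)+P(450,457,.077))/2; stp=(P(142,122,.03)+P(400,122,.03))/2
print("face->stop",(stp-plf)@ey,"thick",(plw-plf)@ey,"width",np.linalg.norm(P(92,506,.077)-P(450,506,.077)))
# rocker tilt: ends' widths -> length scale of each end (34 mm)
for n,a,b in(("near",(101,184),(106,320)),("far",(440,170),(437,298))):
    for z in (.041,.049,.0575): print(n,z,np.linalg.norm(P(*a,z)-P(*b,z)))
robot.move_pose([0.42,-0.42,0.32],[180,0,60]) 
im=robot.grab_frame("top"); cv2.imwrite("pics/j.png",im)
im2=robot.grab_frame("scene"); cv2.imwrite("pics/j2.png",im2)
a=cv2.imread("pics/a_scene.png"); d=cv2.absdiff(a,im2).max(2)
cv2.imwrite("pics/j3.png",d); st("end")
E
```

```text
face->stop 0.0816128964988538 thick 0.012506967951971468 width 0.08360109907299648
near 0.041 0.03480183176192694
near 0.049 0.03393178778862959
near 0.0575 0.033007366067001116
far 0.041 0.032451281451292315
far 0.049 0.03164000111278549
far 0.0575 0.030778015753121977
end t 22.46 hx -0.1006 hy -0.4269 tip 0.2474 F [-0.2 -0.  -1.1]
```

View pics/j2.png

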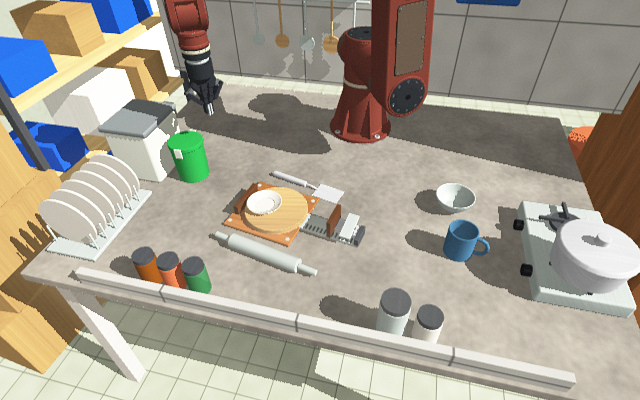

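View pics/j3.png

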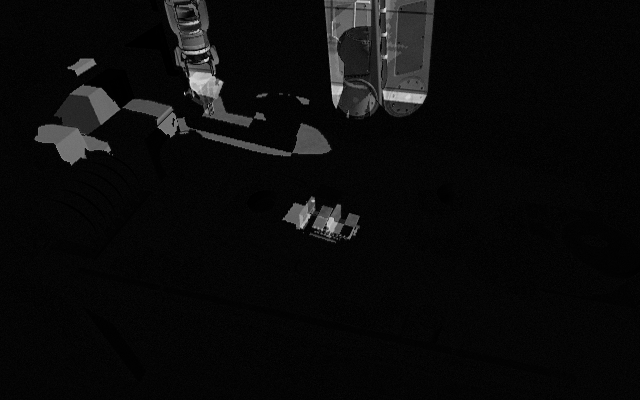

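```bash
python3 - <<'E'
import cv2,numpy as np
a=cv2.imread("pics/g2.png",0).astype(np.float32);b=cv2.imread("pics/h2.png",0).astype(np.float32)
f=cv2.imread("pics/f2.png")[150:290,210:390]; f=cv2.cvtColor(cv2.resize(f,None,fx=4,fy=4,interpolation=2),cv2.COLOR_BGR2GRAY).astype(np.float32)
j=cv2.imread("pics/j2.png")[150:290,210:390]; j=cv2.cvtColor(cv2.resize(j,None,fx=4,fy=4,interpolation=2),cv2.COLOR_BGR2GRAY).astype(np.float32)
s=np.s_[205:360,455:530]
for n,x in(("g",a),("h",b),("j",j)):
    print(n,cv2.phaseCorrelate(a[s],x[s],cv2.createHanningWindow((75,155),cv2.CV_32F)), np.abs(a[s]-x[s]).mean())
E
```

```text
g ((0.5000000000000142, 0.0), 1.000000023981652) 0.0
h ((0.3212668512711758, -0.006364831188207631), 0.5038152058919271) 9.430451
j ((0.43509016083959295, -0.008901030128498633), 0.4580247275034587) 9.209032
```

```bash
python3 - <<'E'
from plant import robot
print(robot.job_done()); print(robot.observe()["time"])
E
```

```text
the job is handed in; nothing more can be done
None
the job is handed in; nothing more can be done
```

The holder is open: the jaw is locked against its end stop, and I handed the job in at about 22.5 s with the arm clear of everything.

**What I did:** With the fingers closed, I pressed the rocker's raised -x end until it tipped. I then pushed the plate's inner face about 85 mm along the bar to a firm stop and pressed the +x end down. That first press met only about 7 N, which didn't prove the rocker was fully down. I pressed again and met a hard stop at 42 mm tip height, with 26 N.

**Last checks:**
- **Jaw position:** A second, harder push (22 N guard) moved the jaw only 0.3 mm further.
    - By camera, the plate's inner face was 81.6 mm from the stop, against 80 mm expected. The fingertip position gave 80.8 mm. Both are within the roughly 2 mm calibration error, so contact rests mainly on the firm stop.
    - In the scene picture the plate did not shift measurably (under about 0.2 mm) after locking. That image match was a weak one.
- **Rocker:** In the pictures it is back at its locked tilt, with the -x end raised. My attempt to measure the tilt from the widths of its ends was too coarse to use.
- **Other things:** Comparing start and end scene pictures shows changes only at the jaw, the arm and their shadows. The board, saucer, rolling pin, spatula, canister, mug and bowl are unmoved.

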